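# Push a spent battery pack through a spring gate into the recycling bin

## Robot

A 6-joint arm with a two-finger parallel gripper is mounted at the origin on the work surface. World frame = base frame: x ahead of the robot, y to its left, z up, the work surface at z = 0. Lengths are in mm, angles in degrees, forces in N, time in s.
With the tool pointing down it reaches from about 250 to 775 mm from the base axis. Payload 8.9 kg.
Tool frame: the origin (TCP) lies on the centre line of the jaws, within the pads' length; the fingertips stand 11 mm ahead of it and the grasp point (between the pads) lies 8 mm behind it (manip.finger_overhang is the distance from the TCP to the fingertips, in mm); z points along the fingers, y is the line along which they close (so a half turn about z gives the same grasp; the last joint's range is limited). The gripper opens to 85 mm and grips with 20 to 120 N. Pads are 22 mm wide; open, the fingers measure 114 mm over their backs; the gripper's body (76 mm by 85 mm) begins 54 mm behind the grasp point. The pads swing forward as they close: fully open they stand 13 mm farther back than shut.
Start: joints at [56.476, 16.656, -8.789, 64.555, 0, 82.019], TCP at [226.364, 473.691, 242.305] pointing down, gripper open.
Joint ranges: [-144.48, 144.48], [-52.06, 99.96], [-74.48, 78.29], [-112.23, 115.85], [-86.99, 84.42], [-180, 180]. Speed limits (degrees/s): [127.2, 127.2, 159.86, 180, 180, 180].

## Interface

Orientations are given as [roll, pitch, yaw] about the fixed x, y, z axes, in that order (R = Rz(yaw) Ry(pitch) Rx(roll)).
In Python, from cell import monitor, optics, order, manip gives the robot as it stands.
- The arm moves only by the tool step_arm, never from a script. Its argument "rows" is a list of rows, each a list of 7 numbers: the turn, a rotation vector about the tool's x, y, z in rad, then the shift along the tool's x, y, z in mm, then the finger opening in mm, from 0 to 85.4. A call has 1 to 10 rows; each row is the pose to reach, as a shift and turn from the pose commanded when the call began, along the tool's axes at that moment; what a row does not reach only later rows make up. A row lasts 1/10 s, in which the tool goes at most 50 mm and 8.59 degrees, less where a joint would pass 70% of its speed; a pose out of reach is approached as far as the arm can. A call with a gripper value outside its range is refused whole. The fingers move at their own pace and stop on an object; "force" is the grip in N (left out, the last holds). Time passes only in rows, so rows that repeat a pose let the fingers close. It gives the time, the measured TCP pose, the force, the opening and the grip force at its end, in the units of the state.
- monitor.get_obs(): the state, without advancing time (a new reading comes with each control period).
- optics.grab_frame(name): name is "scene" or "top" or "wrist"; returns (picture, depth): 384x512x3 uint8, red, green, blue; 384x512 float32, mm along the optical axis (not along the pixel's ray), 0 where there is no reading.
- optics.get_calibration(name): a dict with "fov_y" (degrees; the focal length in pixels is half the picture's height over the tangent of half this angle, whatever the lens; pixels are square), "cx", "cy" (the principal point, pixels), "R" (3x3) and "t" (3): a world point X has camera coordinates R X + t. Camera axes: x right, y down, z forward; pixel columns grow to the right and rows downward; lengths in mm; the calibration is good to about 2 mm. A picture is of the moment at which its call begins: read the wrist's pose just before it. get_calibration takes no time and is no camera call; for the wrist camera it gives the pose at the moment of the call.
- order.sign_off(): hands the job in; it is judged then, once.
The state is a dict: "time_s": time; "joints": joint angles; "qd": joint speeds; "joint_efforts": joint torques, N m; "position": TCP position; "tool_rot": TCP orientation; "contact_force": force on the tool from outside, world axes, zero at the start; "wrist_torque": the same for the moment, N m; "grip_width": finger opening in mm; "gripper_force": force on a finger pad.
Only numpy, scipy, OpenCV 4.12 (cv2) and the standard library are available. Lean on these libraries where they do the work, as an engineer would, in place of code of your own. Each camera call takes 0.05 s, during which the arm holds its last target. There are 200 camera calls.

## Task

Clear the spent battery pack (red band) off the sorting deck into the yellow recycling bin: push the spring-loaded steel gate open with one finger and keep it open, and with the other finger push the pack along the deck and through the gateway until it drops into the bin. The pack must be pushed only, never pinched or lifted, and must not touch the steel gate, which could short its terminals. Then withdraw so that the gate closes by itself, and leave everything else where it stands.

Things in the scene. Friction and masses are not known exactly. Their poses are not given: they have to be found in the camera images.
- station: Fixed unit: blue sorting deck with grey top, steel gate across its far edge, yellow bin beyond; turned up to 0.3 rad. Origin: on the bench below the middle of the gate line. x points from the deck through the gate into the bin, y left of that, z up. Deck top 80 mm above the origin, x = -210 to 0 (plain drop-off edge), y = -85 to 115 mm. Nothing overhangs it.
- deck_edge (a point): Point on the deck top at its drop-off edge, in the middle of the lane (station x 0, y -22, z 80 mm). The lane is 54 mm wide, between two aluminium lips 4 wide and 6 high, centred at station y = -51 and 7, from x = -205 to -15.
- bin_floor (a point): Middle of the bin's rubber floor, 12 mm above the bench (station x 77, y 15). The bin is open above, inside x = 0 to 155 and y = -80 to 110 mm; its walls are 78 mm high, just below deck level.
- stop_post (a point): Top of the post that the gate's free end meets (12 x 10 mm, station x -4, y -62), 58 mm above the deck top. The clear gateway runs from y = -57 to 58.
- gate_hinge (a point): Point on the gate's upright hinge axis at deck top height (station x 0, y 66, z 80 mm), in a round 15 mm hinge post that ends 58 mm above the deck.
- gate_edge (a point): Middle of the free upright edge of the gate, 116 mm from the hinge axis and 29 mm above the deck top; moves with the gate.
- gate (a joint): Gate angle, rad: 0 closed (across the deck edge, station x = 0), growing as the free end swings away from the deck over the bin; stop at 1.6, cannot open towards the deck. Steel leaf, red top stripe, 4 to 116 mm from the hinge axis, 4 thick, 4 to 54 mm above the deck top, 120 g. A spring shuts it: 0.03 N m plus 0.1 per rad, 1 to 3 N at the finger.
- spent_pack: Loose black battery pack, RED band and red bars on top, 34 (x) by 40 (y) by 42 (z) mm, 150 to 260 g. Origin: centre of its underside. Stands on the deck in the lane, its centre 105 to 130 mm before the gate line, brass terminals on its +x face towards the gate. It tips over the deck edge and drops when its centre passes station x = 0.
- charged_pack: Loose bystander: the same kind of pack with a GREEN band and bars, standing on the deck left of the lane (about station x -150, y 75 mm). Origin: centre of its underside.
- tape_roll: Loose bystander: blue roll of tape, 42 mm across, 18 high, lying on the deck left of the lane near the hinge post. Origin: centre of its underside.
- glue_bottle: Loose bystander on the bench to the left: white bottle 54 mm across, 150 high. Origin: centre of its underside.
- screwdriver: Loose bystander lying on the bench to the left, red handle.
- mug: Loose bystander on the bench to the right: blue mug 80 mm across, 90 high. Origin: centre of its underside.
- tape_measure: Loose bystander on the bench to the right: yellow tape measure 65 x 40 x 60 mm. Origin: centre of its underside.

How it is judged:
By the outcome, as a careful person would: the job done as asked, in the order asked, and still so for the second after the job is handed in, with the robot touching nothing.
It also fails if it takes over 38 s, if anything falls off the work surface, if the arm or the gripper's body presses on something with over 40 N, if the wrist force passes 120 N, or if a joint passes its speed limit or range.

## Working session

There is one attempt and no reset: what is moved stays moved. The work goes in short steps, Python scripts to look and compute and a tool call to move; the robot and the scene stay as the last step left them, time stands still between calls to the robot, and variables do not carry over. Pictures are saved under pics/ and viewed, at most 10 in all, crops included, and the job is handed in when it is done.

Besides the shell and the picture viewer there is one more tool, called after "Emit:" by a JSON object that holds its "method" and its "body", one argument or row to a line. step_arm: Moves the arm, as the interface text tells. Its arguments: {"type":"object","properties":{"rows":{"type":"array"},"force":{"type":"number"}},"required":["rows"]}

```bash
ls; mkdir -p pics
cat > h.py <<'E'
import numpy as np, cv2
from cell import monitor, optics, order, manip
def cal(n):
    c=optics.get_calibration(n); f=192/np.tan(np.radians(c["fov_y"])/2)
    return f,c["cx"],c["cy"],np.array(c["R"]),np.array(c["t"]).ravel()
def ray(n,u,v,z):
    f,cx,cy,R,t=cal(n); o=-R.T@t; d=R.T@np.array([(u-cx)/f,(v-cy)/f,1]); return o+d*(z-o[2])/d[2]
def cloud(n,dep):
    f,cx,cy,R,t=cal(n); v,u=np.mgrid[:384,:512]
    P=np.stack([(u-cx)/f*dep,(v-cy)/f*dep,dep],-1); return (P-t)@R
E
python3 - <<'E'
from h import *
print(monitor.get_obs())
for n in("scene","top"):
    p,d=optics.grab_frame(n); np.savez(f"{n}.npz",p=p,d=d); cv2.imwrite(f"pics/{n}0.png",p[:,:,::-1]); print(n,optics.get_calibration(n),(d>0).mean())
E
```

```text
pics
{'time_s': 0.0, 'joints': array([ 5.64750774e+01,  1.66893190e+01, -8.83094581e+00,  6.45542813e+01,
       -1.33757732e-05,  8.20170439e+01]), 'qd': array([-0.03078258, -0.05139534,  0.03202206,  0.08000334,  0.07464809,
       -0.01773906]), 'joint_efforts': array([-6.67281238e-04, -5.37148261e+01,  3.31369150e+01,  1.60466804e-02,
       -2.53866729e-04,  1.64010868e-05]), 'position': array([226.14144086, 473.33318839, 241.72955421]), 'tool_rot': array([-1.79926174e+02, -1.03396053e-02,  1.54458027e+02]), 'contact_force': array([ 0.64228421,  0.38426193, -0.60317095]), 'wrist_torque': array([-0.03809485,  0.02646698, -0.04960964]), 'gripper_force': 0.0, 'grip_width': 85.34137285582965}
scene {'fov_y': 50.19639663321089, 'cx': 255.64307948456226, 'cy': 197.89828477731595, 'R': array([[-0.72320859,  0.69045697,  0.01544354],
       [ 0.4328024 ,  0.47053142, -0.7689488 ],
       [-0.53819273, -0.54942638, -0.6391238 ]]), 't': array([ 400.93101182, -138.73961711, 1574.82295697])} 0.9939778645833334
top {'fov_y': 49.72985833419359, 'cx': 258.38453318801396, 'cy': 195.09343418880545, 'R': array([[-0.03280482, -0.99945207,  0.00440389],
       [-0.97329123,  0.03094381, -0.22747893],
       [ 0.22721802, -0.01174867, -0.97377304]]), 't': array([  -2.87585065,  572.03243538, 1333.0173962 ])} 0.9961140950520834
```

View pics/scene0.png

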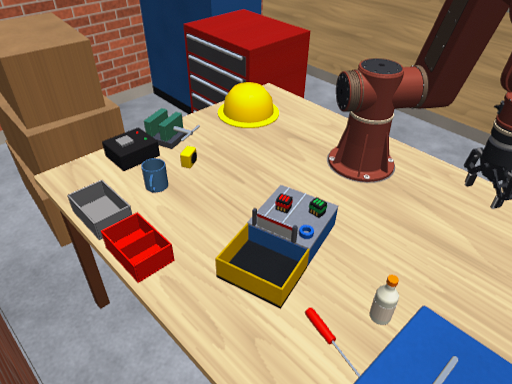

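View pics/top0.png

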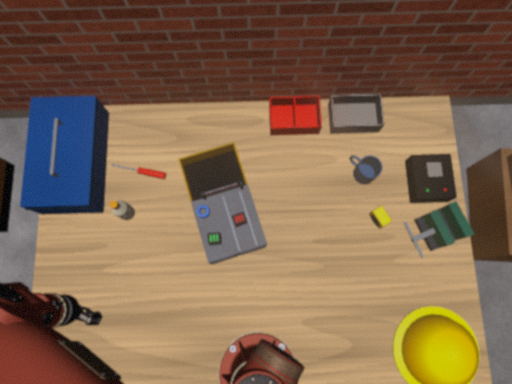

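The scene view shows the station at about (280,235), the red pack at (284,203), the green pack at (318,207) and the tape at (306,232). In the top view the deck is at about (233,225), with the red pack at (239,218), green pack at (214,239), tape at (203,211) and the bin beyond at (213,170).

Run:
```python
from h import *
print("overhang",manip.finger_overhang,[a for a in dir(manip) if a[0]!='_'])
for n in("top","scene"):
    z=np.load(n+".npz");p,d=z["p"],z["d"];C=cloud(n,d);h=cv2.cvtColor(p,cv2.COLOR_RGB2HSV).astype(int);H,S,V=h[...,0],h[...,1],h[...,2]
    roi=(C[...,0]>200)&(C[...,0]<800)&(C[...,1]>-150)&(C[...,1]<330)
    m=roi&(C[...,2]>70)&(C[...,2]<90)&(S<70)&(d>0)   # deck top grey
    n_,lab,st,_=cv2.connectedComponentsWithStats(m.astype(np.uint8)); k=1+st[1:,4].argmax(); q=C[lab==k]
    r=cv2.minAreaRect(q[:,:2].astype(np.float32)); print(n,"deck",r,np.median(q[:,2]))
    for nm,mm in(("red",((H<8)|(H>172))&(S>130)),("green",(H>45)&(H<75)&(S>100)),("blue",(H>100)&(H<125)&(S>150)),("yel",(H>18)&(H<32)&(S>170))):
        mm=mm&roi&(C[...,2]>(105 if nm in("red","green") else 88 if nm=="blue" else 60))
        k,lab,st,ce=cv2.connectedComponentsWithStats(mm.astype(np.uint8))
        for i in range(1,k):
            if st[i,4]>8: q=C[lab==i]; print(nm,st[i],q.mean(0).round(1),q.min(0).round(),q.max(0).round())
```

```text
overhang 11.0 ['MotionError', 'finger_overhang']
top deck ((477.76654052734375, 81.22848510742188), (210.8863067626953, 200.29762268066406), 15.85200309753418) 80.60827741231248
red [234 214  11   9  65] [478.2  42.3 163. ] [254.  -5. 117.] [ 498.   60. 1428.]
green [209 234   9   8  56] [426.  126.4 123. ] [414. 114. 117.] [437. 140. 129.]
yel [179 143  64  58 195] [702.3 150.   74. ] [560.  32.  61.] [756. 246.  84.]
scene deck ((481.177734375, 82.70411682128906), (220.73904418945312, 201.59454345703125), 16.007341384887695) 81.17321063713919
red [279 194  11   8  55] [486.4  46.9 123.3] [472.  30. 120.] [504.  63. 126.]
red [275 200  17   8  39] [496.8  54.3 110.3] [469.  32. 105.] [510.  70. 118.]
red [257 214  35  16  84] [585.2 101.6 126.7] [571.  49. 120.] [600. 153. 132.]
green [313 198  12   8  54] [426.3 128.  123.6] [414. 112. 120.] [439. 142. 126.]
green [309 204  18   9  46] [435.6 135.9 110.6] [409. 110. 105.] [445. 150. 118.]
blue [299 225  15  13 127] [521.  166.7  96.3] [500. 146.  88.] [540. 186. 103.]
yel [216 223  93  71 821] [697.8 147.2  72.6] [555.  19.  60.] [761. 251.  83.]
```

```bash
cat >> h.py <<'E'
from scipy.spatial.transform import Rotation as Ro
O=np.array([582.9,95.5]);YAW=15.85
def s2w(x,y):
    a=np.radians(YAW);return O+np.array([x*np.cos(a)-y*np.sin(a),x*np.sin(a)+y*np.cos(a)])
def plan(x,y,z,phi=0,pos=None,rpy=None):
    "tool shift/turn to put TCP at station x,y, world z, with tool y along station x turned by phi"
    s=monitor.get_obs(); pos=s["position"] if pos is None else np.array(pos); rpy=s["tool_rot"] if rpy is None else rpy
    R=Ro.from_euler("xyz",rpy,degrees=True); T=Ro.from_euler("xyz",[180,0,YAW+90+phi],degrees=True)
    return (R.inv()*T).as_rotvec().round(4), R.inv().apply(np.r_[s2w(x,y),z]-pos).round(1)
E
python3 - <<'E'
from h import *
print(plan(-90,-18,270,0,[226.364,473.691,242.305],[180,0,154.457]))
E
```

```text
(array([ 0.    , -0.    ,  0.8484]), array([-429.1, -260.5,  -27.7]))
```

Emit:
{"method": "step_arm", "body": {
  "rows": [
    [0,0,0.14,-43,-26,-28,85.4],
    [0,0,0.28,-86,-52,-28,85.4],
    [0,0,0.42,-129,-78,-28,85.4],
    [0,0,0.56,-172,-104,-28,85.4],
    [0,0,0.7,-215,-130,-28,85.4],
    [0,0,0.848,-258,-156,-28,85.4],
    [0,0,0.848,-300,-182,-28,85.4],
    [0,0,0.848,-343,-208,-28,85.4],
    [0,0,0.848,-386,-234,-28,85.4],
    [0,0,0.848,-429,-260.5,-28,85.4]
  ]
}}

```text
time_s: 1.1
position: [497.2, 58.7, 270.2]
tool_rot: [-180.0, -0.0, 105.9]
contact_force: [0.6, 0.9, 0.4]
grip_width: 85.1
gripper_force: 0.0
```

Emit:
{"method": "step_arm", "body": {
  "rows": [
    [0,0,0,0,0,0,85.4],
    [0,0,0,0,0,0,85.4],
    [0,0,0,0,0,0,85.4]
  ]
}}

```text
time_s: 1.4
position: [495.9, 61.3, 270.0]
tool_rot: [-179.9, -0.0, 105.9]
contact_force: [-0.3, -0.7, 0.6]
grip_width: 85.2
gripper_force: 0.0
```

Run:
```python
from h import *
o=monitor.get_obs();print(o["time_s"],o["position"],o["tool_rot"],o["joints"].round(1))
c=optics.get_calibration("wrist");p,d=optics.grab_frame("wrist");np.savez("w.npz",p=p,d=d,**c);cv2.imwrite("pics/w1.png",p[:,:,::-1]);print(c)
```

```text
1.4 [495.89933812  61.28074439 270.04141816] [-1.79947196e+02 -3.42776763e-02  1.05895881e+02] [-1.4 13.1 -9.3 67.6  0.  72.7]
{'fov_y': 58.895857532550735, 'cx': 252.90959950090416, 'cy': 189.13433637318022, 'R': array([[ 9.61611673e-01,  2.74413891e-01,  7.74185201e-05],
       [ 2.60612932e-01, -9.13338095e-01,  3.12880845e-01],
       [ 8.59295595e-02, -3.00849697e-01, -9.49792383e-01]]), 't': array([-492.81624787, -122.99628088,  381.37108182])}
```

View pics/w1.png

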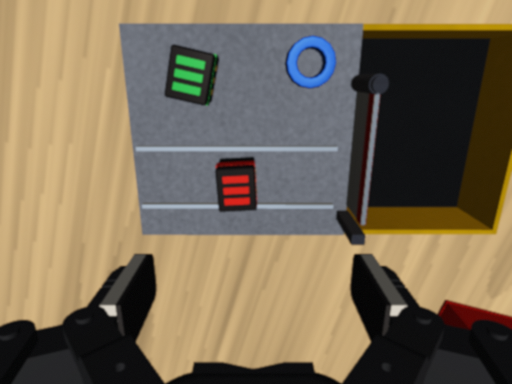

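The wrist view shows the deck with its two lips (rows ~149 and ~207), the red pack top around (236,190), the green pack at (190,76), the tape at (311,62), the gate leaf from (375,85) to (362,222), the stop post at (350,228), and the two fingertips at (140,265) and (368,265).

Run:
```python
from h import *
z=np.load("w.npz");p,d=z["p"],z["d"];C=cloud("wrist",d);h=cv2.cvtColor(p,cv2.COLOR_RGB2HSV).astype(int);H,S,V=h[...,0],h[...,1],h[...,2]
a=np.radians(YAW);M=np.array([[np.cos(a),np.sin(a)],[-np.sin(a),np.cos(a)]])
def st(u,v,zz): return M@(ray("wrist",u,v,zz)[:2]-O)
deck=C[150:200,160:210].reshape(-1,3);print("deck z",np.median(deck[:,2]))
# lips: bright low-saturation
m=((V>140)&(S<60)); m[:130]=0;m[225:]=0;m[:,:120]=0;m[:,342:]=0
k,l,s,c=cv2.connectedComponentsWithStats(m.astype(np.uint8))
for i in range(1,k):
    if s[i,4]>60:
        v,u=np.nonzero(l==i);Q=np.array([st(x,y,86) for x,y in zip(u,v)])
        f=np.polyfit(Q[:,0],Q[:,1],1);print("lip",s[i],"dyaw",np.degrees(f[0]),"y",Q[:,1].mean(),"x",Q[:,0].min(),Q[:,0].max())
for nm,mm in(("red",((H<8)|(H>172))&(S>150)&(V>150)),("green",(H>45)&(H<75)&(S>100)&(V>150))):
    mm[:, 300:]=0
    k,l,s,c=cv2.connectedComponentsWithStats(mm.astype(np.uint8))
    for i in range(1,k):
        if s[i,4]>60:
            v,u=np.nonzero(l==i); r=cv2.minAreaRect(np.array([st(x,y,122) for x,y in zip(u,v)],np.float32)); print(nm,s[i],r, C[l==i][:,2].mean())
# pack black outline of top
m=(C[...,2]>116)&(C[...,2]<128)&(d>0);m[:150]=0;m[215:]=0;m[:,:200]=0;m[:,280:]=0
Q=C[m][:,:2]; r=cv2.minAreaRect(((Q-O)@M.T).astype(np.float32));print("pack top",r)
m=(C[...,2]>82)&(C[...,2]<120)|(C[...,2]>100)  # fingers
m=(d>0)&(C[...,2]>130);m[:240]=0;Q=C[m];t=((Q[:,:2]-O)@M.T)
for sgn in(0,1):
    v,u=np.nonzero(m);q=(u<256) if sgn==0 else u>=256
    low=q&(Q[:,2]<np.percentile(Q[q][:,2],3)); print("finger",Q[q][:,2].min(),np.percentile(Q[q][:,2],3),t[low].mean(0),t[low].min(0),t[low].max(0))
o=monitor.get_obs();print("tcp st",M@(o["position"][:2]-O))
```

```text
deck z 79.32516504320297
lip [ 135  146  203    6 1065] dyaw 0.05346654688190304 y 6.826824415737428 x -204.54954351502636 -14.819027461282879
lip [141 204  77   6 386] dyaw 0.12300658306950514 y -50.723149949612676 x -204.6984307780861 -129.24742746199306
lip [257 204  77   6 337] dyaw -0.3143837062095369 y -50.812757359916176 x -89.64296484571415 -14.222028854004472
red [222 176  27   8 178] ((-109.09856414794922, -12.054990768432617), (22.197248458862305, 6.229236125946045), 3.266486406326294) 123.38682549870846
red [223 187  26   8 173] ((-108.7212142944336, -22.058732986450195), (21.733722686767578, 6.219487190246582), 3.2994160652160645) 123.43157042078923
red [224 198  26   7 166] ((-108.08870697021484, -32.018959045410156), (21.867992401123047, 5.582641124725342), 0.11612425744533539) 121.78900643891608
green [176  56  29  13 222] ((-142.2457275390625, 81.82947540283203), (5.7021684646606445, 21.594655990600586), 77.48930358886719) 124.23437435784453
green [174  69  29  13 209] ((-144.4632568359375, 72.07508087158203), (5.615795135498047, 21.485092163085938), 77.66354370117188) 121.67242149338144
green [173  82  27  13 201] ((-146.56512451171875, 62.35396194458008), (5.585405349731445, 21.193456649780273), 76.48863220214844) 121.72303535548008
pack top ((-108.97319030761719, -22.202342987060547), (34.006839752197266, 40.240516662597656), 2.686886787414551)
finger 270.5292769584662 280.3260039428723 [-137.9543416    -6.67062243] [-149.18395448  -21.27303649] [-136.20558848    2.14591918]
finger 131.84213983808718 279.165545823398 [-40.80563549 -18.66479296] [-52.09176204 -67.4110334 ] [1.96759287 2.08600737]
tcp st [-92.94750526  -8.80609325]
```

Emit:
{"method": "step_arm", "body": {
  "rows": [
    [0,0,0,-8,0,30,85.4],
    [0,0,0,-8,0,65,85.4],
    [0,0,0,-8,0,100,85.4],
    [0,0,0,-8,0,130,85.4],
    [0,0,0,-8,0,150,85.4],
    [0,0,0,-8,0,162,85.4],
    [0,0,0,-8,0,168,85.4],
    [0,0,0,-8,0,168,85.4],
    [0,0,0,-8,0,168,85.4]
  ]
}}

```text
time_s: 2.35
position: [499.4, 53.2, 103.2]
tool_rot: [179.9, 0.0, 105.9]
contact_force: [0.0, 0.1, 0.9]
grip_width: 85.7
gripper_force: 0.0
```

Run:
```python
from h import *
o=monitor.get_obs();a=np.radians(YAW);M=np.array([[np.cos(a),np.sin(a)],[-np.sin(a),np.cos(a)]])
print(o["time_s"],M@(o["position"][:2]-O),o["position"][2],o["contact_force"])
p,d=optics.grab_frame("scene");cv2.imwrite("pics/s2.png",cv2.resize(p[140:310,180:380,::-1],None,fx=3.4,fy=3.4,interpolation=cv2.INTER_CUBIC))
```

```text
2.35 [-91.88084351 -17.88369043] 103.21196402778492 [0.01319333 0.10341792 0.92471176]
```

View pics/s2.png

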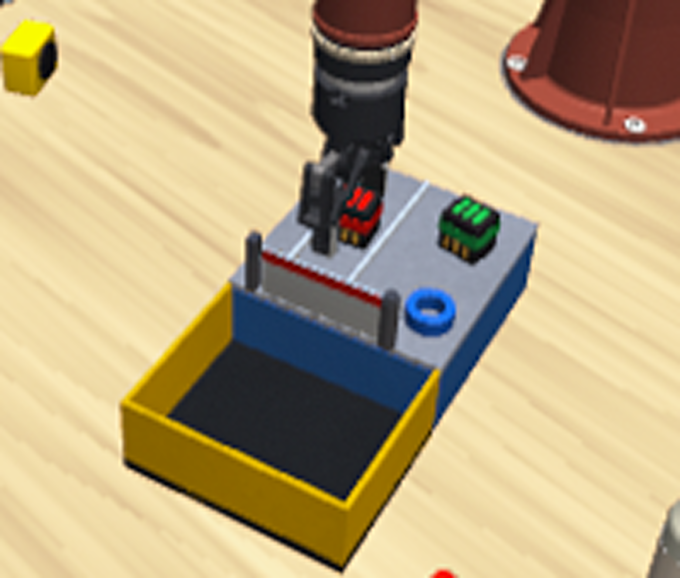

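Emit:
{"method": "step_arm", "body": {
  "rows": [
    [0,0,0,0,4,0,85.4],
    [0,0,0,0,8,0,85.4],
    [0,0,0,0,12,0,85.4],
    [0,0,0,0,17,0,85.4],
    [0,0,0,0,22,0,85.4],
    [0,0,0,0,27,0,85.4],
    [0,0,0,0,32,0,85.4],
    [0,0,0,0,37,0,85.4],
    [0,0,0,0,42,0,85.4],
    [0,0,0,0,47,0,85.4]
  ]
}}

```text
time_s: 3.4
position: [544.1, 66.0, 102.2]
tool_rot: [-180.0, -0.0, 105.9]
contact_force: [-3.0, -0.4, 1.7]
grip_width: 85.5
gripper_force: 1.3
```

Run:
```python
from h import *
o=monitor.get_obs();a=np.radians(YAW);M=np.array([[np.cos(a),np.sin(a)],[-np.sin(a),np.cos(a)]])
print(o["time_s"],M@(o["position"][:2]-O),o["position"][2],o["contact_force"])
p,d=optics.grab_frame("scene");q,d=optics.grab_frame("wrist");s=cv2.resize(p[140:310,180:380,::-1],(450,383));cv2.imwrite("pics/s3.png",np.hstack([s,cv2.resize(q[:,:,::-1],(350,383))]))
```

```text
3.4 [-45.34060967 -17.8137299 ] 102.20772809758293 [-3.03709359 -0.44260584  1.68786007]
```

View pics/s3.png

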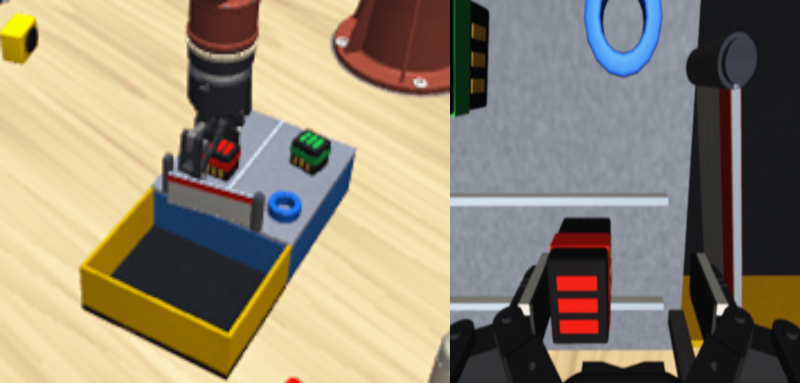

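The pack sits flush on the rear finger (at about (580,280) in the right panel), and the leaf has just started to open, clear of the pack.

Emit:
{"method": "step_arm", "body": {
  "rows": [
    [0,0,-0.026,0.7,5,0,85.4],
    [0,0,-0.052,1.4,10,0,85.4],
    [0,0,-0.079,2.1,14.9,0,85.4],
    [0,0,-0.105,2.8,19.8,0,85.4],
    [0,0,-0.131,3.5,24.6,0,85.4],
    [0,0,-0.157,4.3,29.5,0,85.4],
    [0,0,-0.183,5,34.3,0,85.4],
    [0,0,-0.209,5.7,39.1,0,85.4],
    [0,0,-0.236,6.3,43.8,0,85.4],
    [0,0,-0.262,7,48.5,0,85.4]
  ]
}}

```text
time_s: 4.5
position: [589.0, 86.0, 102.2]
tool_rot: [-180.0, -0.0, 121.0]
contact_force: [-3.3, -1.7, 0.2]
grip_width: 85.4
gripper_force: 1.3
```

Run:
```python
from h import *
o=monitor.get_obs();a=np.radians(YAW);M=np.array([[np.cos(a),np.sin(a)],[-np.sin(a),np.cos(a)]])
print(o["time_s"],M@(o["position"][:2]-O),o["position"][2],o["contact_force"])
p,d=optics.grab_frame("scene");q,d=optics.grab_frame("wrist");s=cv2.resize(p[140:310,180:380,::-1],(450,383));cv2.imwrite("pics/s4.png",np.hstack([s,cv2.resize(q[:,:,::-1],(350,383))]))
```

```text
4.5 [  3.2258662  -10.81358386] 102.240858214271 [-3.34987276 -1.68476085  0.21187431]
```

View pics/s4.png

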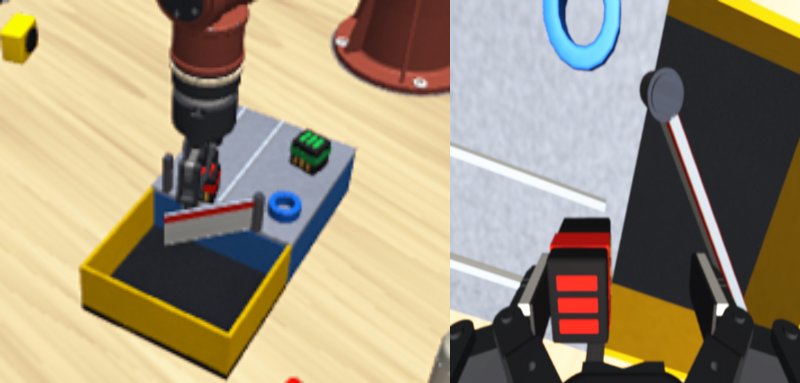

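The pack is flush on the rear finger with its front at the deck edge, and the gate is about 40° open and well clear of it.

Emit:
{"method": "step_arm", "body": {
  "rows": [
    [0,0,0,-1.3,4.8,0,85.4],
    [0,0,0,-2.6,9.7,0,85.4],
    [0,0,0,-3.9,14.5,0,85.4],
    [0,0,0,-5.2,19.3,0,85.4],
    [0,0,0,-5.7,21.3,0,85.4],
    [0,0,0,-6.2,23.2,0,85.4],
    [0,0,0,-6.7,25.1,0,85.4],
    [0,0,0,-7.2,27,0,85.4],
    [0,0,0,-7.2,27,0,85.4],
    [0,0,0,-7.2,27,0,85.4]
  ]
}}

```text
time_s: 5.6
position: [615.8, 93.4, 102.4]
tool_rot: [180.0, 0.0, 120.9]
contact_force: [0.7, -1.6, -0.4]
grip_width: 85.4
gripper_force: 0.6
```

Run:
```python
from h import *
o=monitor.get_obs();a=np.radians(YAW);M=np.array([[np.cos(a),np.sin(a)],[-np.sin(a),np.cos(a)]])
print(o["time_s"],M@(o["position"][:2]-O),o["position"][2],o["contact_force"])
p,d=optics.grab_frame("scene");q,d=optics.grab_frame("wrist");s=cv2.resize(p[140:310,180:380,::-1],(450,383));cv2.imwrite("pics/s5.png",np.hstack([s,cv2.resize(q[:,:,::-1],(350,383))]))
```

```text
5.6 [ 31.12467779 -10.98594414] 102.36001817914575 [ 0.68196373 -1.61110197 -0.39333048]
```

View pics/s5.png

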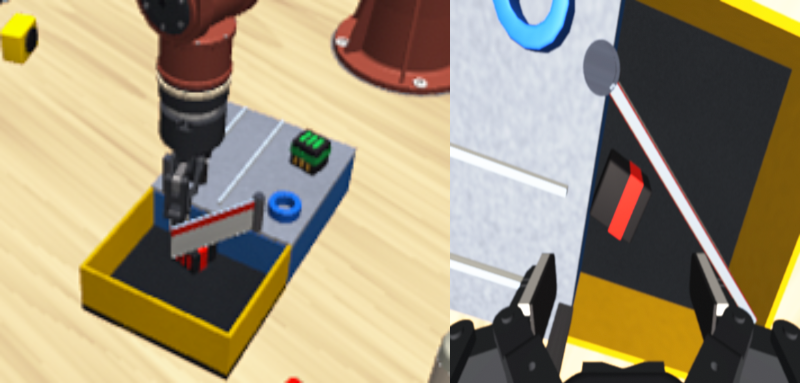

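The pack now lies on its side on the bin floor (at about (622,195) in the right panel), and the front finger still holds the gate open. I'll withdraw along the same path.

Emit:
{"method": "step_arm", "body": {
  "rows": [
    [0,0,0,1.8,-6.7,0,85.4],
    [0,0,0,3.6,-13.5,0,85.4],
    [0,0,0,5.4,-20.2,0,85.4],
    [0,0,0,7.2,-27,0,85.4],
    [0,0,0,7.2,-27,0,85.4]
  ]
}}

```text
time_s: 6.2
position: [587.4, 85.6, 102.4]
tool_rot: [-179.9, -0.0, 120.9]
contact_force: [-2.0, 0.1, -0.1]
grip_width: 85.4
gripper_force: 0.7
```

Emit:
{"method": "step_arm", "body": {
  "rows": [
    [0,0,0.026,0.6,-4.8,0,85.4],
    [0,0,0.052,1.2,-9.7,0,85.4],
    [0,0,0.079,1.8,-14.5,0,85.4],
    [0,0,0.105,2.4,-19.4,0,85.4],
    [0,0,0.131,3,-24.2,0,85.4],
    [0,0,0.157,3.5,-29,0,85.4],
    [0,0,0.183,4.1,-33.9,0,85.4],
    [0,0,0.209,4.7,-38.7,0,85.4],
    [0,0,0.236,5.3,-43.5,0,85.4],
    [0,0,0.262,5.8,-48.5,0,85.4]
  ]
}}

```text
time_s: 7.2
position: [543.8, 65.9, 102.3]
tool_rot: [180.0, -0.0, 105.8]
contact_force: [0.3, 0.3, 0.1]
grip_width: 85.2
gripper_force: 0.2
```

Emit:
{"method": "step_arm", "body": {
  "rows": [
    [0,0,0,0,-6,0,85.4],
    [0,0,0,0,-12,0,85.4],
    [0,0,0,0,-18,0,85.4],
    [0,0,0,0,-26,0,85.4],
    [0,0,0,0,-34,0,85.4],
    [0,0,0,0,-42,0,85.4],
    [0,0,0,0,-46,0,85.4],
    [0,0,0,0,-46,0,85.4]
  ]
}}

```text
time_s: 8.0
position: [499.3, 53.2, 102.4]
tool_rot: [-180.0, -0.0, 105.9]
contact_force: [-0.1, -0.4, 0.3]
grip_width: 85.5
gripper_force: 0.0
```

Emit:
{"method": "step_arm", "body": {
  "rows": [
    [0,0,0,0,0,-15,85.4],
    [0,0,0,0,0,-45,85.4],
    [0,0,0,0,0,-80,85.4],
    [0,0,0,0,0,-115,85.4],
    [0,0,0,0,0,-150,85.4],
    [0,0,0,0,0,-170,85.4],
    [0,0,0,0,0,-170,85.4],
    [0,0,0,0,0,-170,85.4],
    [0,0,0,0,0,-170,85.4],
    [0,0,0,0,0,-170,85.4]
  ]
}}

```text
time_s: 9.0
position: [499.3, 53.4, 271.2]
tool_rot: [-179.9, -0.0, 105.9]
contact_force: [0.2, -0.2, 0.8]
grip_width: 85.4
gripper_force: 0.0
```

Run:
```python
from h import *
o=monitor.get_obs();print(o["time_s"],o["position"],o["contact_force"])
p,d=optics.grab_frame("scene");q,d=optics.grab_frame("wrist");s=cv2.resize(p[140:310,180:380,::-1],(450,383));cv2.imwrite("pics/s6.png",np.hstack([s,cv2.resize(q[:,:,::-1],(350,383))]))
```

```text
9.0 [499.34363925  53.38216098 271.20183618] [ 0.19184013 -0.23487165  0.78648963]
```

View pics/s6.png

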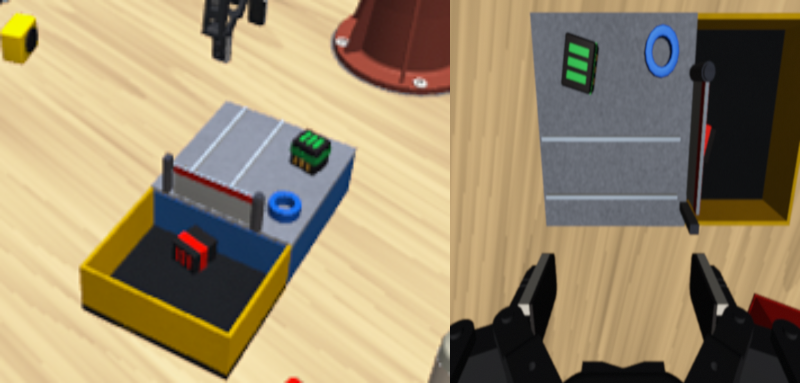

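The gate is closed against its post, the pack is in the bin at (193,248), and the green pack and tape roll have not moved.

```bash
python3 -c "
from cell import order
print(order.sign_off())"
```

```text
the job is handed in; nothing more can be done
None
```

The spent pack was pushed through the held-open gate into the yellow bin, with no contact with the gate seen in the pictures; the gate then closed by itself, the green pack and tape roll stayed in place, and I handed the job in at about 9 s.

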